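# Slide the card terminal home on the charger

## Robot

A 7-joint arm with a two-finger parallel gripper is mounted at the origin on the work surface. World frame = base frame: x ahead of the robot, y to its left, z up, the work surface at z = 0. Lengths are in m, angles in rad, forces in N, time in s.
With the tool pointing down it reaches from about 0.4 to 0.875 m from the base axis. Payload 6.5 kg.
Tool frame: the origin (TCP) lies on the centre line of the jaws, within the pads' length; the fingertips stand 11 mm ahead of it and the grasp point (between the pads) lies 8 mm behind it; z points along the fingers, y is the line along which they close (so a half turn about z gives the same grasp; the last joint's range is limited). The gripper opens to 88 mm and grips with 3 to 60 N. Pads are 18 mm wide; open, the fingers measure 123 mm over their backs; the gripper's body (75 mm by 187 mm) begins 45 mm behind the grasp point.
Start: joints at [-1.233, 0.536, -0.004, 1.538, 0.003, 1.067, -0.071], TCP at [0.255, 0.598, 0.25] pointing down, gripper open.
Joint ranges: [-2.7, 2.7], [-0.37, 2.16], [-1.27, 1.26], [0.24, 2.4], [-1.31, 4.45], [0.19, 1.91], [-2.76, 2.76]. Speed limits (rad/s): [2.39, 2.39, 3.14, 3.14, 3.14, 3.14, 3.14].

## Interface

Orientations are given as a unit quaternion [x, y, z, w].
In Python, from workcell import sensors, eyes, workorder gives the robot as it stands.
- The arm moves only by the tool step_arm, never from a script. Its argument "rows" is a list that holds one entry, the list of rows, each a list of 7 numbers: the closure, from 0 (fully open) to 1 (shut), then the shift along the tool's x, y, z each as a share of 0.5 m, from -1 to 1, then the turn, a rotation vector about the tool's x, y, z each as a share of 1.5 rad, from -1 to 1. A call has 1 to 8 rows; each row is the pose to reach, as a shift and turn from the pose commanded when the call began, along the tool's axes at that moment; what a row does not reach only later rows make up. A row lasts 1/12 s, in which the tool goes at most 41.7 mm and 7.16 degrees, less where a joint would pass 70% of its speed; a pose out of reach is approached as far as the arm can. A call with a number of a shift or a turn outside -1 to 1 is refused whole. A call with a gripper value outside its range is refused whole. The fingers move at their own pace and stop on an object; the grip force is fixed at half the most. Time passes only in rows, so rows that repeat a pose let the fingers close. It gives the time, the measured TCP pose, the force, the opening and the grip force at its end, in the units of the state.
- sensors.get_state(): the state, without advancing time (a new reading comes with each control period).
- eyes.read_camera(name): name is "scene" or "top" or "wrist"; returns a dict with "img" (480x640x3 uint8, red, green, blue), "K" (3x3 intrinsics, pixels), "R" (3x3) and "t" (3): a world point X has camera coordinates R X + t; the wrist camera has in their place "T_tool_cam" (4x4, takes a point from camera to tool coordinates, whose origin is the TCP and whose axes are the flange's). Camera axes: x right, y down, z forward; pixel columns grow to the right and rows downward; lengths in m; the calibration is good to about 2 mm. A picture is of the moment at which its call begins: read the wrist's pose just before it. There is no depth.
- workorder.hand_in(): hands the job in; it is judged then, once.
The state is a dict: "time_s": time; "joint_positions": joint angles; "qd": joint speeds; "joint_torque": joint torques, N m; "tool_pos": TCP position; "orientation": TCP orientation; "force": force on the tool from outside, world axes, zero at the start; "wrist_torque": the same for the moment, N m; "grip_width": finger opening in m; "finger_force": force on a finger pad.
Only numpy, scipy, OpenCV 4.12 (cv2) and the standard library are available. Lean on these libraries where they do the work, as an engineer would, in place of code of your own. Each camera call takes 0.05 s, during which the arm holds its last target. There are 200 camera calls.

## Task

Push the card terminal that lies loose on the repair mat along the bench into the one empty bay of the charger, printer end first, until its tail is fully home and square against the charging contacts at the back of the bay. Push gently with the fingertips and keep the terminal flat on the bench the whole way, never lifting it; leave the two terminals already charging, the screwdriver and the solder spool where they are.

Things in the scene. Friction and masses are not known exactly. Their poses are not given: they have to be found in the camera images.
- terminal: The loose card terminal to be pushed: black, 165 mm long (its x), 78 mm wide (its y), about 0.3 kg. Origin: centre of its underside. +x points to the tail, the thick printer end (44 mm tall over the last 56 mm); the keypad end at -x, with coloured keys, is 27 mm tall. All four sides are upright and flat from 0 to 20 mm height. It slides at a push of a few newtons.
- tail (a point): Centre of the loose terminal's tail face, 82.5 mm from its origin along +x and 10 mm above the bench.
- charger: Grey charger screwed to the bench, three bays side by side, 300 mm wide. Origin: on the bench at the middle of the stop face (the flat back wall of the bays, 34 mm tall, black top to 45 mm). +x is the way a terminal slides in, the bays open to -x, y runs across them. No floor: terminals slide on the bench.
- bay0 (a point): Middle of the stop face of the bay nearest the robot (smallest world x, charger y = +96 mm), 10 mm above the bench; same axes as the charger. The tail of a terminal fully home in this bay is here.
- bay1 (a point): The same point of the middle bay (charger y = 0). Four guide bars part the bays: 11 mm wide, 16 mm tall, reaching 100 mm from the stop face towards -x, with round noses, centre lines at charger y = -144, -48, +48 and +144 mm. Each bay is 85 mm wide inside, 3.5 mm to spare on each side of a terminal.
- bay2 (a point): The same point of the bay farthest from the robot (charger y = -96 mm).
- docked_a: Terminal of the same make, already charging in one of the bays; origin at the centre of its underside, 83 mm in front of its bay's stop face. To be left alone.
- docked_b: Another such terminal, in another bay; the bay that holds neither docked_a nor docked_b is the empty one. To be left alone.
- screwdriver: Screwdriver with orange handle, 170 mm, lying on the mat, about 25 mm tall. Origin under its middle. To be left alone.
- spool: Solder spool, 52 mm across, 46 mm tall, standing on the bench. Origin: centre of its underside. To be left alone.

How it is judged:
At the end, for the whole second after the job is handed in: The loose terminal lies flat and at rest in the empty bay, the middle of its tail within 4 mm of the stop face and within 8 mm of the bay's middle line, square to it within 3 degrees; the docked terminals have moved less than 6 mm, the screwdriver and spool less than 15 mm (((x of tail in the frame of bay0 above -0.004 m and y of tail in the frame of bay0 between -0.008 and 0.008 m) or (x of tail in the frame of bay1 above -0.004 m and y of tail in the frame of bay1 between -0.008 and 0.008 m) or (x of tail in the frame of bay2 above -0.004 m and y of tail in the frame of bay2 between -0.008 and 0.008 m)) and angle between the x axis of terminal and the x axis of charger, either way round below 0.05 rad and height (world z) of terminal below 0.003 m and linear speed of terminal below 0.01 m/s and distance of each of docked_a, docked_b from where it was at the start of the episode below 0.006 m and distance of each of screwdriver, spool from where it was at the start of the episode below 0.015 m); the robot touches nothing.
It fails at once if the terminal is lifted off the bench (over 6 mm) or tipped (over 7 degrees) (height (world z) of terminal above 0.006 m or angle between terminal's own z axis and vertical above 0.12 rad).
It fails at once if the terminal is pushed or squeezed harder than 40 N, or rammed into the charger harder than 40 N (contact force between the fingers and terminal above 40 N or contact force between terminal and charger above 40 N).
It fails at once if a terminal that is already charging is shifted more than 6 mm (distance of any of docked_a, docked_b from where it was at the start of the episode above 0.006 m).
It fails at once if the screwdriver or the solder spool is shifted more than 15 mm (distance of any of screwdriver, spool from where it was at the start of the episode above 0.015 m).
It also fails if it takes over 72 s, if anything falls off the work surface, if the arm or the gripper's body presses on something with over 40 N, if the wrist force passes 120 N, or if a joint passes its speed limit or range.

## Working session

There is one attempt and no reset: what is moved stays moved. The work goes in short steps, Python scripts to look and compute and a tool call to move; the robot and the scene stay as the last step left them, time stands still between calls to the robot, and variables do not carry over. Pictures are saved under pics/ and viewed, at most 10 in all, crops included, and the job is handed in when it is done.

Besides the shell and the picture viewer there is one more tool, called after "Request:" by a JSON object that holds its "name" and its "arguments". step_arm: Moves the arm, as the interface text tells. Shift numbers are shares of 0.5 m and turn numbers shares of 1.5 rad, none past 1 either way. Its arguments: {"type":"object","properties":{"rows":{"type":"array","items":{"type":"array","items":{"type":"array","items":{"type":"number"}}}}},"required":["rows"]}

```bash
mkdir -p pics; python3 - <<'E'
from workcell import sensors, eyes
import cv2
s=sensors.get_state(); print({k:s[k] for k in('time_s','tool_pos','orientation','grip_width')})
for n in('top','scene'):
    c=eyes.read_camera(n); cv2.imwrite(f'pics/{n}0.png',c['img'][...,::-1]); print(n,c['K'],c['R'],c['t'])
E
```

```text
{'time_s': 0.0, 'tool_pos': array([0.25516643, 0.59720325, 0.24887167]), 'orientation': array([ 2.00487201e-01,  9.79695977e-01, -8.14648571e-04, -1.09984484e-04]), 'grip_width': 0.08818880799891507}
top [[555.80137582   0.         321.14771703]
 [  0.         555.80137582 233.62840424]
 [  0.           0.           1.        ]] [[ 0.04056763 -0.99916993 -0.00370272]
 [-0.97143899 -0.03857407 -0.23413316]
 [ 0.23379599  0.01309519 -0.97219749]] [-0.01714727  0.6052598   1.14276936]
scene [[496.53084626   0.         317.39960242]
 [  0.         496.53084626 236.88306246]
 [  0.           0.           1.        ]] [[ 0.41283655  0.91078735 -0.00569111]
 [ 0.62951655 -0.2898483  -0.72090005]
 [-0.6582362   0.29403124 -0.69301568]] [-0.25619589 -0.34565517  1.42765157]
```

View pics/top0.png

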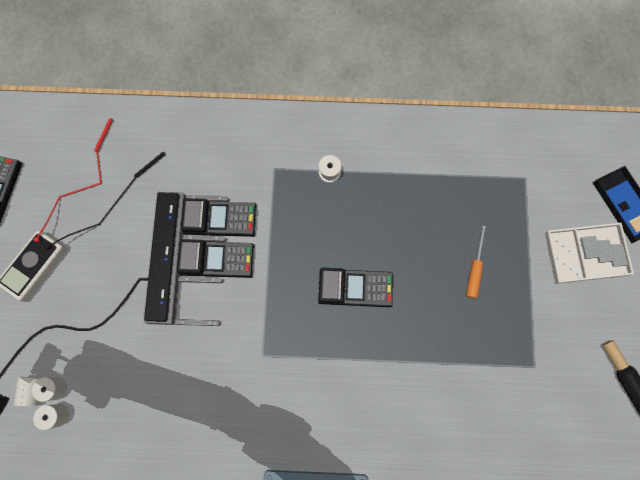

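View pics/scene0.png

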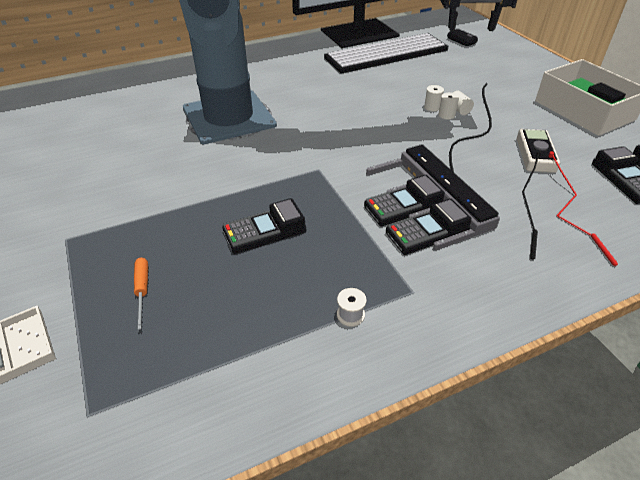

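The top view shows the loose terminal at about (356,288), tail to the left. The charger is at columns 145–255, with docked terminals at rows 217 and 258. The empty bay is bay0, at rows 280–322, and the spool and screwdriver are clear of the path. Next I measure by colour masks.

```bash
cat > h.py <<'E'
import numpy as np, cv2
from workcell import sensors, eyes
from scipy.spatial.transform import Rotation as Ro
def ray(c,uv,z):
    "pixels (n,2) -> world points on the plane z"
    uv=np.atleast_2d(np.float64(uv)); d=np.c_[uv,np.ones(len(uv))]@np.linalg.inv(c['K']).T@c['R']
    C=-c['R'].T@c['t']; return C+d*((np.asarray(z)-C[2])/d[:,2])[:,None]
def wrist():
    s=sensors.get_state(); c=eyes.read_camera('wrist')
    T=np.eye(4); T[:3,:3]=Ro.from_quat(s['orientation']).as_matrix(); T[:3,3]=s['tool_pos']
    W=np.linalg.inv(T@c['T_tool_cam']); c['R'],c['t']=W[:3,:3],W[:3,3]; return c
def blobs(c,m,roi,amin):
    x0,y0,x1,y1=roi; k=np.zeros(m.shape,np.uint8); k[y0:y1,x0:x1]=m[y0:y1,x0:x1]
    cs=cv2.findContours(k,cv2.RETR_EXTERNAL,cv2.CHAIN_APPROX_NONE)[0]
    return [q for q in cs if cv2.contourArea(q)>amin]
E
python3 - <<'E'
from h import *
np.set_printoptions(precision=4,suppress=True)
c=eyes.read_camera('top'); print('cam',-c['R'].T@c['t'])
im=c['img']; g=im.max(2)
print('row288',g[288,310:404:2]); print('col350',g[260:315,350])
h=cv2.cvtColor(im,cv2.COLOR_RGB2HSV)
for nm,m,roi,z in [('screens',cv2.inRange(h,(80,20,120),(120,120,255)),(180,190,400,310),.027),
  ('term',cv2.inRange(g,0,45),(300,255,410,320),.03),('chg',cv2.inRange(g,0,50),(140,185,182,330),.045)]:
    for q in blobs(c,m,roi,60):
        r=cv2.minAreaRect(q); b=cv2.boxPoints(r); print(nm,r,'\n',b,'\n',ray(c,b,[z]*4)[:,:2])
# guide bars of empty bay: print columns across the bay
for col in (190,205,218): print(col,g[272:332,col])
E
python3 -c "
import cv2;i=cv2.imread('pics/top0.png')[180:340,140:410];cv2.imwrite('pics/crop0.png',cv2.resize(i,None,fx=2.96,fy=2.96,interpolation=cv2.INTER_CUBIC))"
```

```text
cam [ 0.3215 -0.0088  1.2526]
row288 [115 115 115 113  97  44  78 134 135 133 132 132 133 131 123 164  45  63
  56 164 198 198 197 199 199 199 174  63  97 139 113 110 132  83 133 124
 118 125  96 217 194  76 110 108 111 108 108]
col350 [110 110 112 112 111 111 110 110 111 112  65 100 100  60  52 127 192 198
 200 198 197 200 198 198 198 197 199 199 198 196 199 199 197 199 200 199
 199 200 103  47  86 100 102  74  34  64 109 115 114 115 114 114 114 116
 116]
screens ((354.5, 286.5), (23.0, 15.0), 90.0) 
 [[347. 275.]
 [362. 275.]
 [362. 298.]
 [347. 298.]] 
 [[ 0.5238 -0.0536]
 [ 0.5251 -0.087 ]
 [ 0.4739 -0.0882]
 [ 0.4725 -0.0552]]
screens ((214.5, 257.5), (21.0, 15.0), 90.0) 
 [[207. 247.]
 [222. 247.]
 [222. 268.]
 [207. 268.]] 
 [[0.575  0.2639]
 [0.5763 0.2301]
 [0.5284 0.2261]
 [0.5271 0.2597]]
screens ((217.5, 216.5), (21.0, 15.0), 90.0) 
 [[210. 206.]
 [225. 206.]
 [225. 227.]
 [210. 227.]] 
 [[0.6713 0.2656]
 [0.6727 0.2311]
 [0.6231 0.2271]
 [0.6217 0.2612]]
term ((355.2896728515625, 287.1268005371094), (73.0609359741211, 35.91746139526367), 2.6025619506835938) 
 [[317.9814 
[... 464 characters left out ...]
12 164 170 170 170 166 166 169
 168 164 168 168 162 165 168 165 167 163 162 162 165 164 164 161 164 165
 162 161 163 162 162 162 164 158 164 166 166 135 141 139 139 139 123 140
 161 165 164 166 162 164]
205 [100 100  51  20  94 124 132 135 137 150  80 161 170 169 172 170 168 167
 169 167 170 170 167 167 169 168 172 169 166 167 165 165 166 165 165 166
 166 167 162 163 164 162 166 165 165 164 165 165 127 136 138 141 148 105
 159 165 165 164 164 163]
218 [ 94 102  68  28  38 126 138 155 151 154  91 135 166 169 168 166 168 165
 167 167 163 168 168 166 168 170 168 169 170 169 163 164 167 163 162 167
 165 165 166 164 163 164 166 168 165 168 166 166 124 102 121 121 107  77
 161 167 165 167 165 164]
```

View pics/crop0.png

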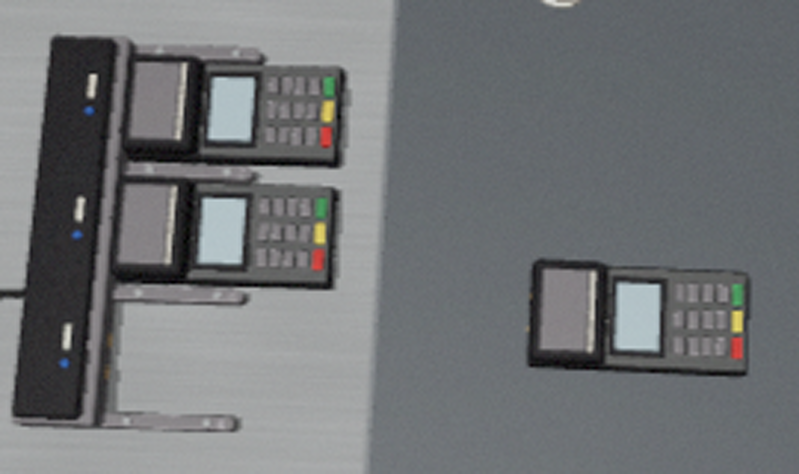

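The crop confirms that bay0 (bottom) is empty. The terminal is at about (0.498,-0.072), heading near +y. The plan is to push it sideways by about 42 mm towards the robot with two fingers on its far long side, then push it from the rear with two fingers.

```bash
cat >> h.py <<'E'
def goto(x,y,z,yaw):
    "shares for a move to x,y,z with tool y at world yaw (deg), tool down"
    s=sensors.get_state(); R=Ro.from_quat(s['orientation']); a=np.deg2rad(yaw)
    Y=np.array([np.cos(a),np.sin(a),0]); Z=np.array([0,0,-1.]); G=Ro.from_matrix(np.c_[np.cross(Y,Z),Y,Z])
    print('shift',np.round(R.inv().apply(np.array([x,y,z])-s['tool_pos'])/.5,4),'turn',np.round((R.inv()*G).as_rotvec()/1.5,4))
E
python3 - <<'E'
from h import *
c=eyes.read_camera('top')
print(ray(c,[[190,278.5],[190,321.5],[218,279.5],[218,322.3]],[.016]*4)[:,:2])
goto(.58,-.075,.12,90.3)
E
```

```text
[[0.50357158 0.29815055]
 [0.40812797 0.28897734]
 [0.50382919 0.23505217]
 [0.40887419 0.22705402]]
shift [-1.1255 -0.9813  0.2595] turn [-7.000e-04 -1.000e-04 -2.726e-01]
```

Request:
{"name": "step_arm", "arguments": {"rows": [[[0, -0.5, -0.436, 0.1, 0, 0, -0.27], [0, -0.5, -0.436, 0.1, 0, 0, -0.27], [0, -0.5, -0.436, 0.1, 0, 0, -0.27], [0, -0.5, -0.436, 0.1, 0, 0, -0.27], [0, -0.5, -0.436, 0.1, 0, 0, -0.27], [0, -0.5, -0.436, 0.1, 0, 0, -0.27], [0, -0.5, -0.436, 0.1, 0, 0, -0.27], [0, -0.5, -0.436, 0.1, 0, 0, -0.27]]]}}

```text
time_s: 0.87
tool_pos: [0.3992, 0.299, 0.1999]
orientation: [-0.001, 1.0, 0.0, 0.0]
force: [1.3, 0.1, 0.1]
grip_width: 0.0883
finger_force: 0.0
```

```bash
python3 -c "
from h import *
print(sensors.get_state()['tool_pos']);goto(.585,-.075,.13,90.4)"
```

```text
[0.39923021 0.29899213 0.19989759]
shift [-0.3705 -0.7485  0.1398] turn [ 0.0001  0.0002 -0.0037]
```

Request:
{"name": "step_arm", "arguments": {"rows": [[[0, -0.37, -0.749, 0.08, 0, 0, -0.004], [0, -0.37, -0.749, 0.08, 0, 0, -0.004], [0, -0.37, -0.749, 0.08, 0, 0, -0.004], [0, -0.37, -0.749, 0.08, 0, 0, -0.004], [0, -0.37, -0.749, 0.08, 0, 0, -0.004], [0, -0.37, -0.749, 0.08, 0, 0, -0.004], [0, -0.37, -0.749, 0.08, 0, 0, -0.004], [0, -0.37, -0.749, 0.08, 0, 0, -0.004]]]}}

```text
time_s: 1.53
tool_pos: [0.5466, 0.0016, 0.1681]
orientation: [-0.004, 1.0, 0.0, 0.0]
force: [1.1, 0.8, 0.7]
grip_width: 0.0878
finger_force: 0.0
```

```bash
python3 -c "
from h import *
print(sensors.get_state()['tool_pos']);goto(.585,-.075,.13,90.4)"
```

```text
[0.5465983  0.00162909 0.16812611]
shift [-0.0757 -0.1538  0.0763] turn [0.     0.0001 0.0002]
```

Request:
{"name": "step_arm", "arguments": {"rows": [[[0, -0.08, -0.154, 0, 0, 0, 0], [0, -0.08, -0.154, 0, 0, 0, 0], [0, -0.08, -0.154, 0, 0, 0, 0], [0, -0.08, -0.154, 0.08, 0, 0, 0], [0, -0.08, -0.154, 0.16, 0, 0, 0], [0, -0.08, -0.154, 0.22, 0, 0, 0], [0, -0.08, -0.154, 0.22, 0, 0, 0], [0, -0.08, -0.154, 0.22, 0, 0, 0]]]}}

```text
time_s: 2.2
tool_pos: [0.5854, -0.0729, 0.0574]
orientation: [-0.004, 1.0, 0.0, -0.002]
force: [0.5, -0.1, -0.2]
grip_width: 0.0881
finger_force: 0.0
```

```bash
python3 - <<'E'
from h import *
print(sensors.get_state()['tool_pos']); c=wrist(); cv2.imwrite('pics/w1.png',c['img'][...,::-1])
goto(.585,-.075,.019,90.4)
E
```

```text
[ 0.5854374  -0.07286261  0.05737739]
shift [ 0.0043 -0.0038  0.0803] turn [-0.0001  0.0003  0.0002]
```

View pics/w1.png

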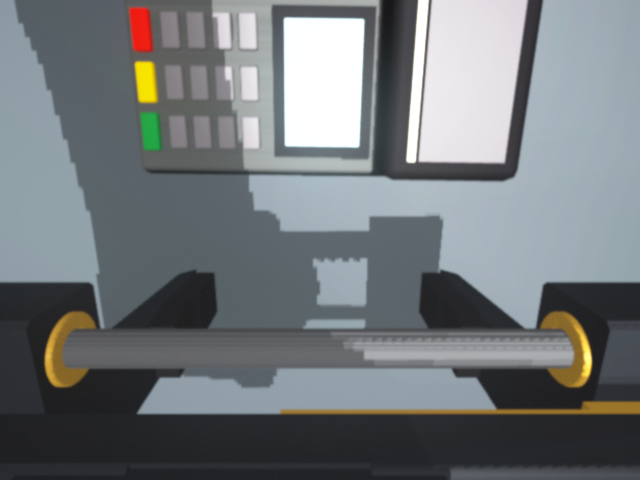

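The terminal lies straight ahead of the open fingers (its near side is at row ~172, with the fingers at columns 200 and 430). Next I go down and start the side push.

Request:
{"name": "step_arm", "arguments": {"rows": [[[0, 0.004, -0.004, 0.077, 0, 0, 0], [0, 0.004, -0.004, 0.077, 0, 0, 0], [0, 0.03, -0.004, 0.077, 0, 0, 0], [0, 0.05, -0.004, 0.077, 0, 0, 0], [0, 0.06, -0.004, 0.077, 0, 0, 0], [0, 0.066, -0.004, 0.077, 0, 0, 0], [0, 0.072, -0.004, 0.077, 0, 0, 0], [0, 0.078, -0.004, 0.077, 0, 0, 0]]]}}

```text
time_s: 2.92
tool_pos: [0.5489, -0.0753, 0.021]
orientation: [-0.004, 1.0, -0.0, 0.001]
force: [2.9, 0.0, 1.7]
grip_width: 0.0885
finger_force: 1.2
```

Request:
{"name": "step_arm", "arguments": {"rows": [[[0, 0.007, 0, 0, 0, 0, 0], [0, 0.014, 0, 0, 0, 0, 0], [0, 0.021, 0, 0, 0, 0, 0], [0, 0.028, 0, 0, 0, 0, 0], [0, 0.035, 0, 0, 0, 0, 0], [0, 0.042, 0, 0, 0, 0, 0], [0, 0.049, 0, 0, 0, 0, 0], [0, 0.056, 0, 0, 0, 0, 0]]]}}

```text
time_s: 3.58
tool_pos: [0.5194, -0.0756, 0.0198]
orientation: [-0.004, 1.0, -0.0, 0.0]
force: [3.5, -0.3, 2.7]
grip_width: 0.0881
finger_force: 1.7
```

```bash
python3 - <<'E'
from h import *
print(sensors.get_state()['tool_pos']); c=eyes.read_camera('top'); cv2.imwrite('pics/t2.png',cv2.resize(c['img'][180:340,140:410,::-1],None,fx=2.96,fy=2.96))
h=cv2.cvtColor(c['img'],cv2.COLOR_RGB2HSV)
for q in blobs(c,cv2.inRange(h,(80,20,120),(120,120,255)),(180,190,400,330),30):
    r=cv2.minAreaRect(q); print(r,ray(c,[r[0]],[.027]))
goto(.508,-.075,.019,90.4)
E
```

```text
[ 0.51936112 -0.0756139   0.019779  ]
((297.0, 326.0), (6.0, 8.0), 90.0) [[0.40706876 0.05198324 0.027     ]]
((214.5, 257.5), (21.0, 15.0), 90.0) [[0.55161356 0.24493408 0.027     ]]
((397.0, 249.0), (18.0, 4.0), 90.0) [[ 0.58743874 -0.16437798  0.027     ]]
((344.2647399902344, 240.9412078857422), (5.820855140686035, 21.10059928894043), 14.03624439239502) [[ 0.601322  -0.0451518  0.027    ]]
((217.5, 216.5), (21.0, 15.0), 90.0) [[0.64709154 0.24623445 0.027     ]]
shift [0.0206 0.0015 0.0012] turn [ 0.     -0.0009  0.0001]
```

View pics/t2.png

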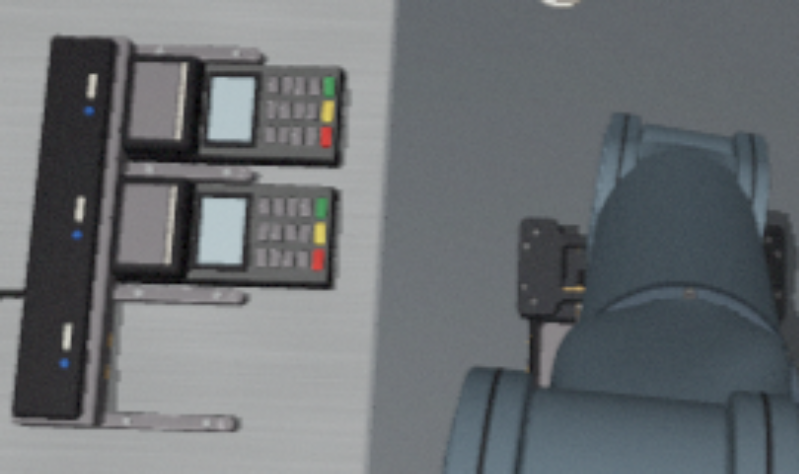

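The arm hides most of the terminal, but its printer end shows at about (545,350) in the crop and the contact force is gentle at 3 N. I'll finish the side push and back off.

Request:
{"name": "step_arm", "arguments": {"rows": [[[0, 0.006, 0, 0, 0, 0, 0], [0, 0.012, 0, 0, 0, 0, 0], [0, 0.018, 0, 0, 0, 0, 0], [0, 0.023, 0, 0, 0, 0, 0], [0, 0.026, 0, 0, 0, 0, 0], [0, 0.028, 0, 0, 0, 0, 0], [0, 0.028, 0, 0, 0, 0, 0], [0, 0.028, 0, 0, 0, 0, 0]]]}}

```text
time_s: 4.3
tool_pos: [0.5049, -0.0757, 0.0195]
orientation: [-0.004, 1.0, 0.0, -0.001]
force: [-0.1, -0.8, -0.3]
grip_width: 0.0878
finger_force: 0.2
```

Request:
{"name": "step_arm", "arguments": {"rows": [[[0, -0.06, 0, 0, 0, 0, 0], [0, -0.08, 0, -0.04, 0, 0, 0], [0, -0.08, 0, -0.12, 0, 0, 0], [0, -0.08, -0.05, -0.2, 0, 0, 0.08], [0, -0.08, -0.13, -0.25, 0, 0, 0.16], [0, -0.08, -0.21, -0.25, 0, 0, 0.24], [0, -0.08, -0.29, -0.25, 0, 0, 0.32], [0, -0.08, -0.36, -0.25, 0, 0, 0.4]]]}}

```text
time_s: 4.97
tool_pos: [0.5463, -0.2571, 0.1455]
orientation: [0.295, 0.956, 0.0, -0.0]
force: [0.4, 0.7, 0.6]
grip_width: 0.0882
finger_force: 0.0
```

```bash
python3 - <<'E'
from h import *
s=sensors.get_state();print(s['tool_pos'],s['joint_positions'])
c=eyes.read_camera('top'); cv2.imwrite('pics/t3.png',cv2.resize(c['img'][180:340,140:410,::-1],None,fx=2.96,fy=2.96))
goto(.456,-.23,.12,0.4)
E
```

```text
[ 0.54633323 -0.2570833   0.14554473] [ 0.18433162  0.59524749  0.24975756  1.75631577 -0.19215646  0.81389503
  1.49790827]
shift [ 0.1881 -0.0401  0.0509] turn [-0.0024  0.0045  0.6327]
```

View pics/t3.png

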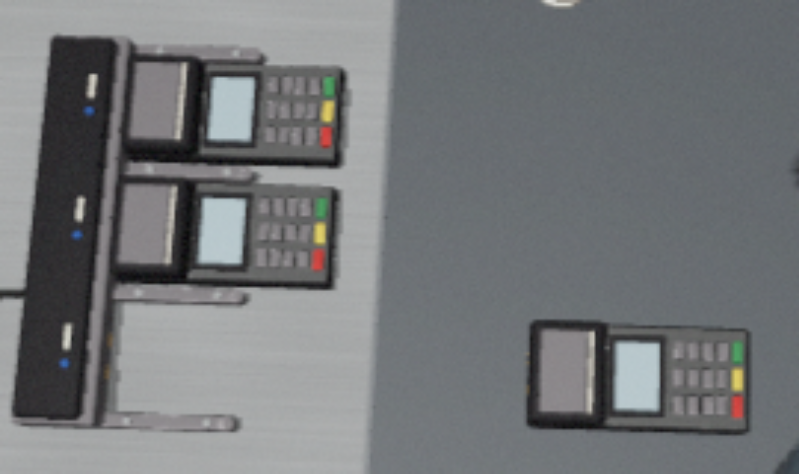

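The terminal is fully visible, with its screen at crop (638,376), and looks straight. I measure its lateral position and heading against the docked terminals.

```bash
python3 - <<'E'
from h import *
c=eyes.read_camera('top'); g=c['img'].max(2)
h=cv2.cvtColor(c['img'],cv2.COLOR_RGB2HSV)
for q in blobs(c,cv2.inRange(h,(80,20,120),(120,120,255)),(180,190,375,330),100):
    M=cv2.moments(q); u=[M['m10']/M['m00'],M['m01']/M['m00']]; print('screen',u,ray(c,[u],[.027])[0,:2])
for q in blobs(c,cv2.inRange(g,0,45),(300,270,410,330),500):
    r=cv2.minAreaRect(q); print('term',r)
# keypad-row heading: red/green key centres of every terminal
for nm,lo,hi in (('green',(50,120,80),(85,255,255)),('red',(0,150,120),(6,255,255))):
    for q in blobs(c,cv2.inRange(h,lo,hi),(180,190,405,330),4):
        M=cv2.moments(q); u=[M['m10']/M['m00'],M['m01']/M['m00']]; print(nm,ray(c,[u],[.027])[0,:2])
# long edges of keypad half (near rows): top-face rows by column
for col in (345,355,365,375,385):
    k=g[:,col].astype(int); d=np.diff(k); a=285+np.argmin(d[285:295]); b=318+np.argmax(d[318:332]); print(col,a,b,k[284:296],k[318:332])
E
```

```text
screen [354.68302658486704, 306.92229038854805] [ 0.45359884 -0.07261472]
screen [214.47643097643098, 257.4949494949495] [0.55162297 0.24498802]
screen [217.72960372960372, 216.46678321678323] [0.64719085 0.24571603]
green [ 0.47400259 -0.14663675]
green [0.57295417 0.17046681]
green [0.6680748  0.17111022]
red [ 0.43463662 -0.14821134]
red [0.53180182 0.17030391]
red [0.62793199 0.17043732]
345 288 324 [116 117 116 118 116  75  68  76  78  58  63  67] [ 51  57  64  84 110  81  43  83 117 119 122 120 120 119]
355 289 325 [117 117 115 114 113 116  66 104 105  68  47 120] [151  73  53 103 105 101  48  37 115 121 120 121 119 119]
365 289 325 [115 114 113 112 115 110  59  97 104  96  89  87] [101 105 107 103 107 108  60  26 112 120 119 120 118 120]
375 289 325 [117 113 114 115 113 115  75  94 101 103 102 100] [120 135 111  99 100 107  82  35  83 115 120 119 118 118]
385 290 326 [114 114 114 114 115 111 112  67 102 105 100  97] [105 112 100 104 102 102  97  45  46 113 115 120 117 114]
```

Request:
{"name": "step_arm", "arguments": {"rows": [[[0.5, 0.19, -0.04, 0, 0, 0, 0.08], [0.5, 0.19, -0.04, 0, 0, 0, 0.16], [0.5, 0.19, -0.04, 0, 0, 0, 0.24], [0.5, 0.19, -0.04, 0, 0, 0, 0.32], [0.5, 0.19, -0.04, 0, 0, 0, 0.4], [0.5, 0.19, -0.04, 0, 0, 0, 0.48], [0.5, 0.19, -0.04, 0, 0, 0, 0.56], [0.5, 0.19, -0.04, 0, 0, 0, 0.633]]]}}

```text
time_s: 5.73
tool_pos: [0.4561, -0.218, 0.1443]
orientation: [0.699, 0.715, -0.0, -0.001]
force: [0.0, -0.4, -0.3]
grip_width: 0.0438
finger_force: 0.0
```

```bash
python3 - <<'E'
from h import *
s=sensors.get_state();print(s['tool_pos'],s['joint_positions'],s['grip_width'])
goto(.456,-.215,.021,0.4)
E
```

```text
[ 0.45609134 -0.2179524   0.1442893 ] [-0.03660761  0.48937253  0.49973886  2.02047131 -0.35039265  0.7170578
  0.70545869] 0.04383585904828209
shift [0.0056 0.0004 0.2466] turn [-0.0013 -0.0008  0.0111]
```

The heading is square to within about 1–2°, and the terminal sits 2.4 mm nearer the robot than the bay line. I'll correct that along the rear push with a slight +x drift.

Request:
{"name": "step_arm", "arguments": {"rows": [[[0.55, 0, -0.003, 0.08, 0, 0, 0.011], [0.55, 0, -0.003, 0.16, 0, 0, 0.011], [0.55, 0, -0.003, 0.22, 0, 0, 0.011], [0.55, 0, -0.003, 0.247, 0, 0, 0.011], [0.55, 0.03, -0.003, 0.247, 0, 0, 0.011], [0.55, 0.06, -0.003, 0.247, 0, 0, 0.011], [0.55, 0.08, -0.003, 0.247, 0, 0, 0.011], [0.55, 0.094, -0.003, 0.247, 0, 0, 0.011]]]}}

```text
time_s: 6.4
tool_pos: [0.4535, -0.1701, 0.0209]
orientation: [0.702, 0.712, -0.0, -0.001]
force: [-0.1, -0.2, -0.1]
grip_width: 0.0398
finger_force: 0.0
```

Request:
{"name": "step_arm", "arguments": {"rows": [[[0.55, 0.006, 0, 0, 0, 0, 0], [0.55, 0.012, 0, 0, 0, 0, 0], [0.55, 0.018, 0, 0, 0, 0, 0], [0.55, 0.024, 0, 0, 0, 0, 0], [0.55, 0.03, 0, 0, 0, 0, 0], [0.55, 0.036, 0, 0, 0, 0, 0], [0.55, 0.042, 0, 0, 0, 0, 0], [0.55, 0.048, 0, 0, 0, 0, 0]]]}}

```text
time_s: 7.07
tool_pos: [0.4542, -0.1484, 0.0215]
orientation: [0.703, 0.711, 0.0, 0.001]
force: [-0.2, -3.6, 4.1]
grip_width: 0.0397
finger_force: 1.7
```

```bash
python3 - <<'E'
from h import *
s=sensors.get_state();print(s['tool_pos'],s['force'],s['grip_width'])
goto(.456,.03,.020,0.4)
c=wrist(); cv2.imwrite('pics/w4.png',c['img'][...,::-1])
E
```

```text
[ 0.45415468 -0.14842316  0.0215051 ] [-0.20273187 -3.55047958  4.0861348 ] 0.03965521323933561
shift [0.3568 0.0078 0.0027] turn [0.0006 0.0006 0.0029]
```

View pics/w4.png

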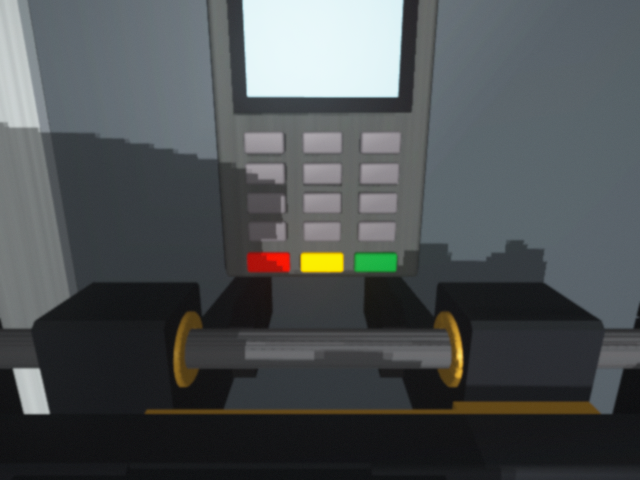

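Both fingers touch the keypad end evenly (keys at columns 247–398, fingers at about 240 and 400). I'll continue the push.

Request:
{"name": "step_arm", "arguments": {"rows": [[[0.55, 0.01, 0, 0, 0, 0, 0], [0.55, 0.022, 0.001, 0, 0, 0, 0], [0.55, 0.034, 0.001, 0, 0, 0, 0], [0.55, 0.046, 0.001, 0, 0, 0, 0], [0.55, 0.058, 0.002, 0, 0, 0, 0], [0.55, 0.07, 0.002, 0, 0, 0, 0], [0.55, 0.082, 0.002, 0, 0, 0, 0], [0.55, 0.094, 0.003, 0, 0, 0, 0]]]}}

```text
time_s: 7.78
tool_pos: [0.4546, -0.1003, 0.0212]
orientation: [0.703, 0.711, -0.0, -0.0]
force: [-0.7, -3.3, 2.4]
grip_width: 0.04
finger_force: 1.8
```

Request:
{"name": "step_arm", "arguments": {"rows": [[[0.55, 0.012, 0, 0, 0, 0, 0], [0.55, 0.024, 0.001, 0, 0, 0, 0], [0.55, 0.036, 0.001, 0, 0, 0, 0], [0.55, 0.048, 0.001, 0, 0, 0, 0], [0.55, 0.06, 0.002, 0, 0, 0, 0], [0.55, 0.072, 0.002, 0, 0, 0, 0], [0.55, 0.084, 0.002, 0, 0, 0, 0], [0.55, 0.096, 0.003, 0, 0, 0, 0]]]}}

```text
time_s: 8.45
tool_pos: [0.4555, -0.0523, 0.0212]
orientation: [0.703, 0.711, -0.0, -0.0]
force: [0.0, -3.5, 1.3]
grip_width: 0.0394
finger_force: 1.5
```

Request:
{"name": "step_arm", "arguments": {"rows": [[[0.55, 0.012, 0, 0, 0, 0, 0], [0.55, 0.024, 0.001, 0, 0, 0, 0], [0.55, 0.036, 0.001, 0, 0, 0, 0], [0.55, 0.048, 0.001, 0, 0, 0, 0], [0.55, 0.06, 0.002, 0, 0, 0, 0], [0.55, 0.072, 0.002, 0, 0, 0, 0], [0.55, 0.08, 0.002, 0, 0, 0, 0], [0.55, 0.084, 0.002, 0, 0, 0, 0]]]}}

```text
time_s: 9.12
tool_pos: [0.4562, -0.0101, 0.0212]
orientation: [0.703, 0.712, 0.0, -0.0]
force: [0.1, -2.3, 0.5]
grip_width: 0.0397
finger_force: 1.0
```

```bash
python3 - <<'E'
from h import *
s=sensors.get_state();print(s['tool_pos'],s['force'],s['grip_width'])
goto(.456,.05,.020,0.4)
c=eyes.read_camera('top'); cv2.imwrite('pics/t5.png',cv2.resize(c['img'][180:340,140:410,::-1],None,fx=2.96,fy=2.96))
h=cv2.cvtColor(c['img'],cv2.COLOR_RGB2HSV)
for q in blobs(c,cv2.inRange(h,(80,20,120),(120,120,255)),(180,190,375,330),100):
    M=cv2.moments(q); u=[M['m10']/M['m00'],M['m01']/M['m00']]; print('screen',u,ray(c,[u],[.027])[0,:2])
E
```

```text
[ 0.45616507 -0.01008111  0.0212177 ] [ 0.09201375 -2.27254694  0.46935018] 0.039741583255204826
shift [0.1202 0.0012 0.0025] turn [-0.0001 -0.0002  0.0039]
screen [214.47643097643098, 257.4949494949495] [0.55162297 0.24498802]
screen [217.66036655211911, 216.43127147766322] [0.64726852 0.24588144]
```

View pics/t5.png

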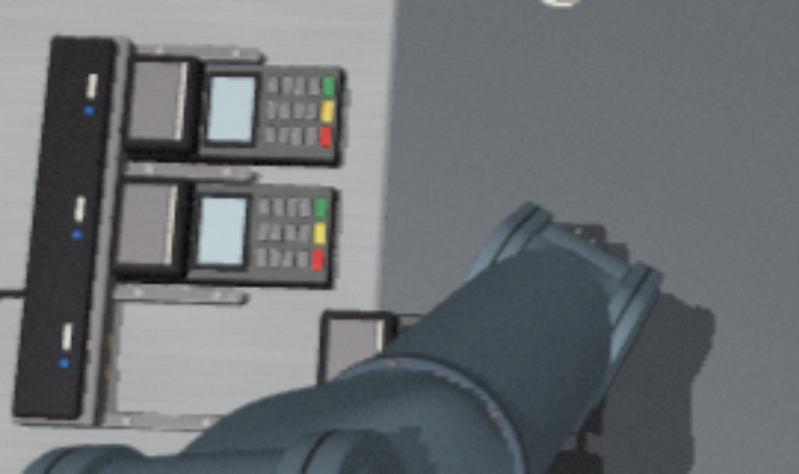

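The tail's far corner shows at crop (322,312), with the guide bar at row 296. I compare the tail edge with the docked terminal's tail edge.

```bash
python3 - <<'E'
from h import *
c=eyes.read_camera('top'); g=cv2.GaussianBlur(c['img'],(1,1),0).max(2).astype(int)
for nm,cols,r0,r1 in (('loose',range(252,270,3),278,292),('docked',range(185,200,3),232,246),('docked2',range(187,202,3),190,206)):
    for u in cols:
        k=g[r0:r1,u]; i=np.argmax(k<75); v=r0+i-(75-k[i])/(k[i-1]-k[i])
        print(nm,u,round(v,2),ray(c,[[u,v]],[.044])[0,:2].round(4))
E
```

```text
loose 252 284.91 [0.4908 0.1541]
loose 255 284.85 [0.4912 0.1475]
loose 258 284.9 [0.4913 0.141 ]
loose 261 284.94 [0.4915 0.1344]
loose 264 285.27 [0.491  0.1278]
loose 267 284.88 [0.4922 0.1213]
docked 185 231.62 [0.6047 0.3126]
docked 188 231.63 [0.6049 0.3058]
docked 191 231.61 [0.6052 0.2991]
docked 194 231.58 [0.6056 0.2924]
docked 197 231.62 [0.6057 0.2857]
docked2 187 197.98 [0.6833 0.3157]
docked2 190 198.26 [0.683  0.3088]
docked2 193 198.71 [0.6822 0.3019]
docked2 196 198.42 [0.6831 0.2952]
docked2 199 198.72 [0.6827 0.2883]
```

The loose tail is within about 1 mm of the bay line, so I push on into the bay.

Request:
{"name": "step_arm", "arguments": {"rows": [[[0.55, 0.012, 0, 0, 0, 0, 0], [0.55, 0.024, 0, 0, 0, 0, 0], [0.55, 0.036, 0.001, 0, 0, 0, 0], [0.55, 0.048, 0.001, 0, 0, 0, 0], [0.55, 0.06, 0.001, 0, 0, 0, 0], [0.55, 0.072, 0.001, 0, 0, 0, 0], [0.55, 0.084, 0.001, 0, 0, 0, 0], [0.55, 0.096, 0.001, 0, 0, 0, 0]]]}}

```text
time_s: 9.88
tool_pos: [0.4561, 0.0377, 0.0212]
orientation: [0.703, 0.711, -0.0, -0.0]
force: [0.1, -2.0, 0.4]
grip_width: 0.0394
finger_force: 1.0
```

Request:
{"name": "step_arm", "arguments": {"rows": [[[0.55, 0.008, 0, 0, 0, 0, 0], [0.55, 0.016, 0, 0, 0, 0, 0], [0.55, 0.024, 0, 0, 0, 0, 0], [0.55, 0.032, 0, 0, 0, 0, 0], [0.55, 0.04, 0, 0, 0, 0, 0], [0.55, 0.048, 0, 0, 0, 0, 0], [0.55, 0.056, 0, 0, 0, 0, 0], [0.55, 0.064, 0, 0, 0, 0, 0]]]}}

```text
time_s: 10.55
tool_pos: [0.4557, 0.0694, 0.0213]
orientation: [0.703, 0.711, -0.0, -0.0]
force: [0.3, -2.1, 0.4]
grip_width: 0.0397
finger_force: 0.9
```

Request:
{"name": "step_arm", "arguments": {"rows": [[[0.55, 0.006, 0, 0, 0, 0, 0], [0.55, 0.012, 0, 0, 0, 0, 0], [0.55, 0.018, 0, 0, 0, 0, 0], [0.55, 0.024, 0, 0, 0, 0, 0], [0.55, 0.03, 0, 0, 0, 0, 0], [0.55, 0.036, 0, 0, 0, 0, 0], [0.55, 0.042, 0, 0, 0, 0, 0], [0.55, 0.048, 0, 0, 0, 0, 0]]]}}

```text
time_s: 11.22
tool_pos: [0.4554, 0.0934, 0.0212]
orientation: [0.703, 0.711, -0.0, -0.0]
force: [0.6, -1.8, -0.2]
grip_width: 0.0396
finger_force: 0.8
```

Request:
{"name": "step_arm", "arguments": {"rows": [[[0.55, 0.008, 0, 0, 0, 0, 0], [0.55, 0.016, 0, 0, 0, 0, 0], [0.55, 0.024, 0, 0, 0, 0, 0], [0.55, 0.032, 0.001, 0, 0, 0, 0], [0.55, 0.04, 0.001, 0, 0, 0, 0], [0.55, 0.048, 0.001, 0, 0, 0, 0], [0.55, 0.056, 0.001, 0, 0, 0, 0], [0.55, 0.064, 0.001, 0, 0, 0, 0]]]}}

```text
time_s: 11.88
tool_pos: [0.4555, 0.1255, 0.0213]
orientation: [0.703, 0.711, 0.0, 0.0]
force: [0.5, -1.8, 0.1]
grip_width: 0.0397
finger_force: 0.8
```

Request:
{"name": "step_arm", "arguments": {"rows": [[[0.55, 0.004, 0, 0, 0, 0, 0], [0.55, 0.008, 0, 0, 0, 0, 0], [0.55, 0.012, 0, 0, 0, 0, 0], [0.55, 0.016, 0, 0, 0, 0, 0], [0.55, 0.02, 0, 0, 0, 0, 0], [0.55, 0.024, 0, 0, 0, 0, 0], [0.55, 0.028, 0, 0, 0, 0, 0], [0.55, 0.032, 0, 0, 0, 0, 0]]]}}

```text
time_s: 12.55
tool_pos: [0.4554, 0.1412, 0.0213]
orientation: [0.703, 0.711, 0.0, -0.0]
force: [1.2, -2.3, -0.4]
grip_width: 0.0398
finger_force: 0.8
```

Request:
{"name": "step_arm", "arguments": {"rows": [[[0.55, 0.001, 0, 0, 0, 0, 0], [0.55, 0.002, 0, 0, 0, 0, 0], [0.55, 0.003, 0, 0, 0, 0, 0], [0.55, 0.004, 0, 0, 0, 0, 0], [0.55, 0.005, 0, 0, 0, 0, 0], [0.55, 0.006, 0, 0, 0, 0, 0], [0.55, 0.007, 0, 0, 0, 0, 0], [0.55, 0.008, 0, 0, 0, 0, 0]]]}}

```text
time_s: 13.22
tool_pos: [0.4553, 0.1451, 0.0213]
orientation: [0.703, 0.711, 0.0, 0.0]
force: [0.5, -1.3, -1.5]
grip_width: 0.0394
finger_force: 0.8
```

Now I creep in, 2.5 mm per call, watching the force.

Request:
{"name": "step_arm", "arguments": {"rows": [[[0.55, 0.001, 0, 0, 0, 0, 0], [0.55, 0.002, 0, 0, 0, 0, 0], [0.55, 0.003, 0, 0, 0, 0, 0], [0.55, 0.004, 0, 0, 0, 0, 0], [0.55, 0.005, 0, 0, 0, 0, 0], [0.55, 0.005, 0, 0, 0, 0, 0]]]}}

```text
time_s: 13.72
tool_pos: [0.4553, 0.1477, 0.0213]
orientation: [0.703, 0.711, 0.0, -0.0]
force: [0.2, -1.0, -0.1]
grip_width: 0.0397
finger_force: 0.5
```

Request:
{"name": "step_arm", "arguments": {"rows": [[[0.55, 0.001, 0, 0, 0, 0, 0], [0.55, 0.002, 0, 0, 0, 0, 0], [0.55, 0.003, 0, 0, 0, 0, 0], [0.55, 0.003, 0, 0, 0, 0, 0]]]}}

```text
time_s: 14.05
tool_pos: [0.4553, 0.1492, 0.0213]
orientation: [0.703, 0.711, 0.0, -0.0]
force: [0.7, -1.4, 0.2]
grip_width: 0.0397
finger_force: 0.6
```

Request:
{"name": "step_arm", "arguments": {"rows": [[[0.55, 0.001, 0, 0, 0, 0, 0], [0.55, 0.002, 0, 0, 0, 0, 0], [0.55, 0.002, 0, 0, 0, 0, 0]]]}}

```text
time_s: 14.3
tool_pos: [0.4553, 0.1502, 0.0213]
orientation: [0.703, 0.711, 0.0, -0.0]
force: [-0.8, -0.8, -1.3]
grip_width: 0.0393
finger_force: 0.6
```

Request:
{"name": "step_arm", "arguments": {"rows": [[[0.55, 0.001, 0, 0, 0, 0, 0], [0.55, 0.002, 0, 0, 0, 0, 0], [0.55, 0.002, 0, 0, 0, 0, 0]]]}}

```text
time_s: 14.55
tool_pos: [0.4552, 0.1512, 0.0213]
orientation: [0.703, 0.711, 0.0, -0.0]
force: [-0.3, -1.7, -0.6]
grip_width: 0.0392
finger_force: 0.6
```

Request:
{"name": "step_arm", "arguments": {"rows": [[[0.55, 0.001, 0, 0, 0, 0, 0], [0.55, 0.002, 0, 0, 0, 0, 0], [0.55, 0.002, 0, 0, 0, 0, 0]]]}}

```text
time_s: 14.8
tool_pos: [0.4552, 0.1513, 0.0213]
orientation: [0.703, 0.711, -0.0, 0.0]
force: [0.3, -4.7, 0.3]
grip_width: 0.0397
finger_force: 2.4
```

Request:
{"name": "step_arm", "arguments": {"rows": [[[0.55, 0.001, 0, 0, 0, 0, 0], [0.55, 0.001, 0, 0, 0, 0, 0], [0.55, 0.001, 0, 0, 0, 0, 0]]]}}

```text
time_s: 15.05
tool_pos: [0.4552, 0.1513, 0.0213]
orientation: [0.703, 0.711, -0.0, 0.0]
force: [0.4, -6.7, 1.9]
grip_width: 0.0396
finger_force: 3.1
```

Request:
{"name": "step_arm", "arguments": {"rows": [[[0.55, 0.001, 0, 0, 0, 0, 0], [0.55, 0.001, 0, 0, 0, 0, 0], [0.55, 0.001, 0, 0, 0, 0, 0]]]}}

```text
time_s: 15.3
tool_pos: [0.4551, 0.1513, 0.0212]
orientation: [0.703, 0.711, -0.001, 0.001]
force: [-0.6, -7.3, 1.4]
grip_width: 0.0398
finger_force: 3.7
```

Contact at the stop: the tool has halted at y=0.1513 and the force is rising. One more gentle nudge will square it, then I retreat.

Request:
{"name": "step_arm", "arguments": {"rows": [[[0.55, 0.001, 0, 0, 0, 0, 0], [0.55, 0.002, 0, 0, 0, 0, 0], [0.55, 0.002, 0, 0, 0, 0, 0]]]}}

```text
time_s: 15.55
tool_pos: [0.4552, 0.1514, 0.0213]
orientation: [0.703, 0.711, -0.001, 0.001]
force: [-0.1, -9.1, 2.9]
grip_width: 0.0395
finger_force: 4.9
```

Request:
{"name": "step_arm", "arguments": {"rows": [[[0.55, -0.01, 0, 0, 0, 0, 0], [0.55, -0.04, 0, 0, 0, 0, 0], [0.55, -0.1, 0, 0, 0, 0, 0], [0.55, -0.16, 0, -0.08, 0, 0, 0], [0.55, -0.24, 0, -0.16, 0, 0, 0], [0.55, -0.32, 0, -0.24, 0, 0, 0], [0.55, -0.4, 0, -0.32, 0, 0, 0], [0.55, -0.46, 0, -0.36, 0, 0, 0]]]}}

```text
time_s: 16.22
tool_pos: [0.4578, -0.0405, 0.1726]
orientation: [0.702, 0.712, 0.001, -0.0]
force: [1.1, -0.0, -0.7]
grip_width: 0.0397
finger_force: 0.0
```

Request:
{"name": "step_arm", "arguments": {"rows": [[[0.55, -0.08, 0.05, 0, 0, 0, 0], [0.55, -0.16, 0.1, 0, 0, 0, 0], [0.55, -0.2, 0.1, 0, 0, 0, 0], [0.55, -0.24, 0.1, 0, 0, 0, 0], [0.55, -0.24, 0.1, 0, 0, 0, 0]]]}}

```text
time_s: 16.63
tool_pos: [0.5093, -0.1643, 0.1714]
orientation: [0.705, 0.709, -0.0, 0.001]
force: [0.4, -0.5, 0.2]
grip_width: 0.0393
finger_force: 0.0
```

```bash
python3 - <<'E'
from h import *
c=eyes.read_camera('top'); cv2.imwrite('pics/t6.png',cv2.resize(c['img'][180:340,140:410,::-1],None,fx=2.96,fy=2.96))
h=cv2.cvtColor(c['img'],cv2.COLOR_RGB2HSV)
for nm,lo,hi,a in (('screen',(80,20,120),(120,120,255),100),('green',(50,120,80),(85,255,255),4),('red',(0,150,120),(6,255,255),4)):
    for q in blobs(c,cv2.inRange(h,lo,hi),(180,190,300,330),a):
        M=cv2.moments(q); u=[M['m10']/M['m00'],M['m01']/M['m00']]; print(nm,ray(c,[u],[.027])[0,:2].round(4))
E
```

```text
screen [0.4547 0.2447]
screen [0.5516 0.245 ]
screen [0.6472 0.2458]
green [0.4757 0.1696]
green [0.5724 0.1701]
green [0.6685 0.1709]
red [0.4358 0.1696]
red [0.5324 0.1703]
red [0.6279 0.1704]
```

View pics/t6.png

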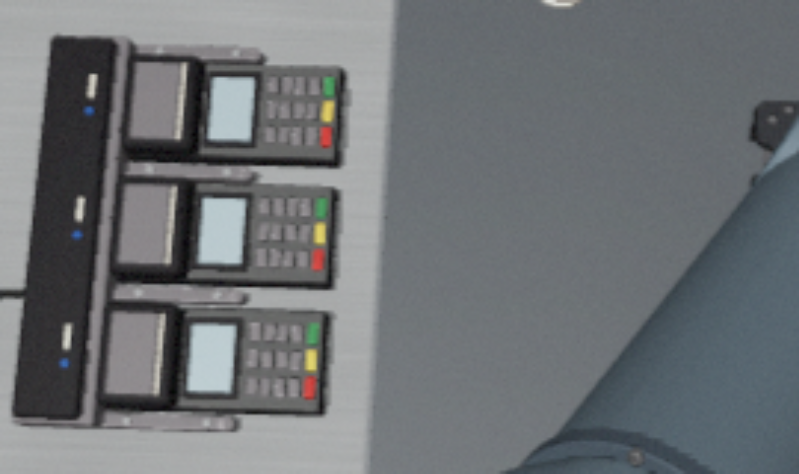

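The terminal sits in bay0 (screen at crop 211,357), level and square with its neighbours, and the docked terminals have not moved. I hand in.

```bash
python3 -c "
from workcell import workorder
print(workorder.hand_in())"
```

```text
the job is handed in; nothing more can be done
None
```

The card terminal is pushed home in the empty bay nearest the robot, level and square with its neighbours in the last top view, with the docked terminals unmoved; the job is handed in, but no verdict came back.

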